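# Brighten the bottle inspection lamp

### The arm

A 6-joint arm with a two-finger parallel gripper is mounted at the origin on the work surface. World frame = base frame: x ahead of the robot, y to its left, z up, the work surface at z = 0. Lengths are in mm, angles in degrees, forces in N, time in s.
With the tool pointing down it reaches from about 300 to 850 mm from the base axis. Payload 4.2 kg.
Tool frame: the origin (TCP) lies at the very end of the fingers, on their centre line; the grasp point (between the pads) lies 19 mm behind it; x points along the fingers, z is the direction in which the jaws open and shut, and the axes are right-handed (so a half turn about x gives the same grasp; the last joint's range is limited). The gripper opens to 91 mm and grips with 3 to 60 N. Pads are 32 mm wide; open, the fingers measure 118 mm over their backs; the gripper's body (76 mm by 178 mm) begins 60 mm behind the grasp point.
Start: joints at [-1.146, 18.312, 89.639, -0, 72.044, -1.146], TCP at [575.018, 0, 187.076] pointing down, gripper open.
Joint ranges: [-177.97, 177.97], [-48.28, 115.42], [12.27, 149.76], [-77.06, 257.06], [2.81, 150.46], [-146.56, 146.56]. Speed limits (degrees/s): [147.25, 147.25, 180, 180, 180, 180].

### API

Orientations are given as [roll, pitch, yaw] about the fixed x, y, z axes, in that order (R = Rz(yaw) Ry(pitch) Rx(roll)).
In Python, from workcell import state, grab_frame, camera_info, env, search_frame, place_of gives the robot as it stands.
- The arm moves only by the tool drive_tool, never from a script. Its argument "plan" is a list of rows, each a list of 7 numbers: the turn, a rotation vector about the world's x, y, z in degrees, then the shift along the world's x, y, z in mm, then the finger opening in mm, from 0 to 91.2. In form: [[wx, wy, wz, dx, dy, dz, jaw], ...]. A call has 1 to 10 rows; each row is the pose to reach, as a shift and turn from the pose measured when the call began; what a row does not reach only later rows make up. A row lasts 1/8 s, in which the tool goes at most 62.5 mm and 10.7 degrees, less where a joint would pass 70% of its speed; a pose out of reach is approached as far as the arm can. A call with a gripper value outside its range is refused whole. The fingers move at their own pace and stop on an object; "grip_force" is the grip in N (left out, the last holds). Time passes only in rows, so rows that repeat a pose let the fingers close. It gives the time, the measured TCP pose, the force and the opening at its end, in the units of the state.
- state(): the state, without advancing time (a new reading comes with each control period).
- grab_frame(name): name is "scene" or "side" or "wrist"; returns the picture (400x640x3 uint8, red, green, blue); there is no depth.
- camera_info(name): a dict with "intrinsics" (3x3 intrinsics, pixels), "origin" and "orientation" of the camera in the world; the wrist camera has in their place "hand_eye" (4x4, takes a point from camera to tool coordinates, whose origin is the TCP and whose axes are the tool frame's). Camera axes: x right, y down, z forward; pixel columns grow to the right and rows downward; lengths in mm; the calibration is good to about 2 mm. A picture is of the moment at which its call begins: read the wrist's pose just before it. camera_info takes no time and is no camera call.
- env.job_done(): hands the job in, once; it reports no verdict.
Trained networks look in the newest picture that a camera, given by its name, has taken for a name from the list of things; names that differ only in an ending like _2 or _b are one class to them, and where a whole thing is asked for, a point or a joint stands for the part that bears it (a point fixed in the world has none). Each returns a list of dicts, best first, with "p" (0 to 1); they miss things now and then, are a little off and sometimes report something else, mostly with a low value. They report only what shows in the picture. A call takes as long as a camera call.
- search_frame(camera, label): "rect" ([left, top, right, bottom] as shares, 0 to 1, of the picture: columns of its width, rows of its height, round what is visible of it).
- place_of(camera, label): "location" ([column, row] as shares, 0 to 1, of the picture: columns of its width, rows of its height: a listed point, or the origin of a listed thing).
The state is a dict: "time_s": time; "qpos": joint angles; "qvel": joint speeds; "effort": joint torques, N m; "ee_pos": TCP position; "ee_rot": TCP orientation; "force": force on the tool from outside, world axes, zero at the start; "torque": the same for the moment, N m; "gripper_width": finger opening in mm.
Only numpy, scipy, OpenCV 4.12 (cv2) and the standard library are available. Lean on these libraries where they do the work, as an engineer would, in place of code of your own. Each camera call takes 0.05 s, during which the arm holds its last target. There are 200 camera calls.

### The job

The inspection lamp is too dim for checking the clear bottles. On the long lamp dimmer, slide the upright white paddle along its track until it stands level with the arrow pointer clamped on the dimmer's edge, then let go of it. Leave the round knob of the short fan control where it is.

Things in the scene. Friction and masses are not known exactly. Their poses are not given: they have to be found in the camera images.
- paddle_mid (a point): Gripping point in the middle of the lamp dimmer's paddle: an upright white plastic slab 14 mm thick along the track, 30 mm wide across it, rising 45 mm above the dimmer's top. The point is 62 mm above the table and 18 mm below the paddle's top. Axes as the dimmer's: y along the track towards brighter, x across it towards the pointer, z up.
- paddle (a joint): Place of the paddle on its straight 170 mm track in m: 0 dim end, 0.17 bright end, growing along the dimmer's +y. Starts at 0 to 0.045, with the pointer farther on. About 2 N of friction; stays where left. The dimmer is a fixed grey plastic housing 270 mm long (along the track), 100 mm wide, its level top 35 mm above the table.
- pointer: Flat brass arrow, 26 mm along the track, 25 mm across, 4 mm thick, fixed on the dimmer's top beside the track, on the side away from the robot, tip towards the track. Origin: middle of its 26 mm width, on the housing's top, 38 mm from the track's centre line. Axes as the dimmer's: y along the track, the arrow points to -x. The paddle is level with it at the same place along the track.
- knob_mid (a point): Half-way up the fan control's round white knob, 28 mm in diameter, rising 27 mm above its housing. The fan control is a second fixed grey housing, shorter (150 mm long, 85 mm wide, 35 mm high) and without a pointer, to the left or right of the lamp dimmer. Its knob slides as easily as the paddle and is to be left alone.

How it is judged (in metres and radians):
At the end, for the whole second after the job is handed in: The middle of the lamp dimmer's paddle is within 10 mm of the pointer's middle, measured along the track, and the paddle is at rest (y of paddle_mid in the frame of pointer between -0.01 and 0.01 m and velocity of joint paddle between -0.005 and 0.005 m/s); the robot touches nothing.
It fails at once if the fan control's knob is moved more than 8 mm (distance of knob_mid from where it was at the start of the episode above 0.008 m).
It also fails if it takes over 32 s, if anything falls off the work surface, if the arm or the gripper's body presses on something with over 40 N, if the wrist force passes 120 N, or if a joint passes its speed limit or range.

## Working session

There is one attempt and no reset: what is moved stays moved. The work goes in short steps, Python scripts to look and compute and a tool call to move; the robot and the scene stay as the last step left them, time stands still between calls to the robot, and variables do not carry over. Pictures are saved under pics/ and viewed, about 8 in all and at most 12, crops included, and the job is handed in when it is done.

Besides the shell and the picture viewer there is one more tool, called after "Emit:" as name(argument=value, ...) on one line, values as JSON. drive_tool: Moves the arm, as the interface text tells. Its arguments: {"type":"object","properties":{"plan":{"type":"array"},"grip_force":{"type":"number"}},"required":["plan"]}

```bash
mkdir -p pics; cat > h.py <<'E'
import numpy as np,cv2
from workcell import *
def ray(c,uv):
    i=camera_info(c);K=np.array(i["intrinsics"]);o=np.array(i["origin"],float);R=np.array(i["orientation"],float)
    if R.shape!=(3,3):
        from scipy.spatial.transform import Rotation as T
        R=T.from_euler('xyz',R.ravel(),degrees=True).as_matrix()
    return o,R@np.linalg.solve(K,[uv[0],uv[1],1])
def atz(c,uv,z):
    o,d=ray(c,uv);return o+d*(z-o[2])/d[2]
E
python3 - <<'E'
from h import *
print(state());print(camera_info("scene"))
for c in("scene","side"):
    im=grab_frame(c);
    for l,z in(("paddle_mid",62),("pointer",35),("knob_mid",48.5)):
        for r in place_of(c,l)[:2]:
            uv=np.array(r["location"])*[640,400]
            print(c,l,round(r["p"],2),uv.round(1),atz(c,uv,z).round(1))
            cv2.circle(im,tuple(int(v) for v in uv),3,(255,0,0),1)
    cv2.imwrite(f"pics/{c}.png",im[:,:,::-1])
E
```

```text
{'time_s': 0.0, 'qpos': array([-1.14781411e+00,  1.83524191e+01,  8.97074529e+01, -1.92988902e-03,
        7.20430845e+01, -1.14519148e+00]), 'qvel': array([ 2.82284304e-02,  8.83774959e-02, -6.31857006e-02,  2.24890585e-02,
       -4.79451756e-05, -7.70955636e-02]), 'effort': array([-5.01459035e-04, -4.12465632e+01, -2.31973493e+01,  7.28826877e-02,
        4.58198413e-02, -1.41870069e-04]), 'ee_pos': array([ 5.74441526e+02, -1.87161429e-02,  1.86205430e+02]), 'ee_rot': array([179.87578071,  89.89702712, 179.87375473]), 'force': array([-0.42453969, -0.0964686 ,  0.62996649]), 'torque': array([ 0.07867526,  0.04586016, -0.02706653]), 'gripper_width': 91.50288243609768}
{'intrinsics': array([[402.24920838,   0.        , 325.88806409],
       [  0.        , 402.24920838, 197.06283187],
       [  0.        ,   0.        ,   1.        ]]), 'origin': array([ 928.50341852, -395.22602699,  571.51503724]), 'orientation': array([-132.86277146,    1.14093362,   45.05297316])}
scene paddle_mid 0.64 [203.2 279.2] [ 527.9 -276.4   62. ]
scene pointer 0.7 [277.3 292.9] [ 612.9 -202.7   35. ]
scene knob_mid 0.57 [388.5 148.4] [510.3 201.   48.5]
side paddle_mid 0.55 [334.5 319. ] [ 530.4 -285.2   62. ]
side pointer 0.62 [377.1 283.7] [ 616.1 -210.5   35. ]
side knob_mid 0.43 [295.5 136.6] [521.7 218.9  48.5]
```

View pics/scene.png

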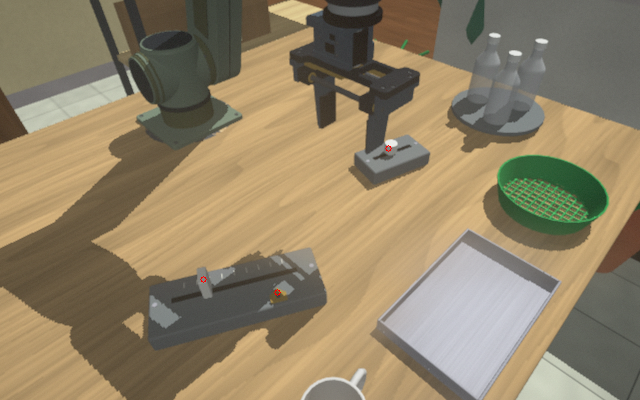

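View pics/side.png

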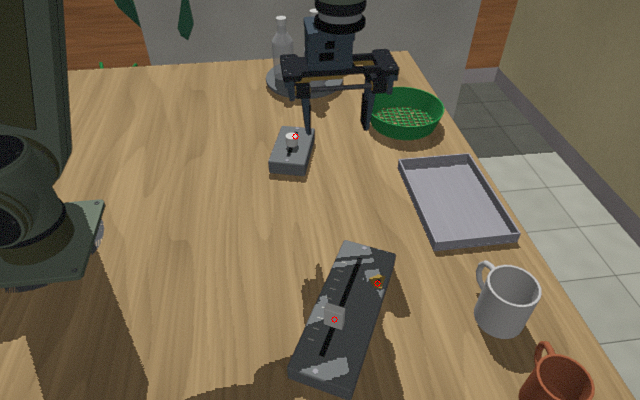

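The scene shows the dimmer at lower left (paddle at 203,279; pointer at 277,293), and the side view agrees (paddle 334,319; pointer 377,284). The knob is far off at y≈+200. Next I need the track direction.

```bash
python3 - <<'E'
from h import *
for c,a,b in(("side",(322,355),(360,258)),("scene",(172,301),(303,260)),("side",(290,372),(345,242)),("side",(347,390),(395,254)),("scene",(150,290),(313,249))):
    p,q=atz(c,a,35),atz(c,b,35);d=q-p
    print(c,p.round(),q.round(),np.linalg.norm(d).round(),np.degrees(np.arctan2(d[1],d[0])).round(1))
print(camera_info("wrist")["hand_eye"])
im=np.hstack([cv2.resize(grab_frame("scene")[230:360,130:340],(0,0),fx=2,fy=2),cv2.resize(grab_frame("side")[230:360,280:460],(0,0),fx=2,fy=2)])
cv2.imwrite("pics/z.png",im[:,:,::-1])
E
```

```text
side [ 506. -326.   35.] [ 599. -152.   35.] 198.0 61.8
scene [ 507. -326.   35.] [ 594. -131.   35.] 214.0 66.1
side [ 457. -346.   35.] [ 580. -110.   35.] 265.0 62.4
side [ 533. -382.   35.] [ 663. -151.   35.] 266.0 60.6
scene [ 464. -341.   35.] [ 589. -103.   35.] 269.0 62.3
[[ 1.05129525e-04 -2.81116864e-01  9.59673537e-01 -1.98359777e+02]
 [ 6.50982726e-04 -9.59673320e-01 -2.81116872e-01  7.87184849e+01]
 [ 9.99999783e-01  6.54284578e-04  8.21122226e-05  5.59251965e-01]
 [ 0.00000000e+00  0.00000000e+00  0.00000000e+00  1.00000000e+00]]
```

View pics/z.png

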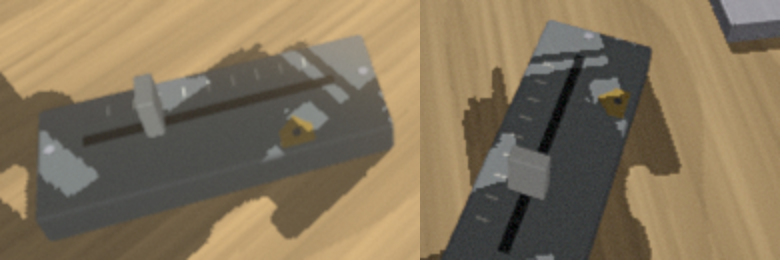

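The z=35 top edges measure 265–269 mm, against a nominal 270. The track direction is about 62°, the paddle-to-pointer distance is about 105 mm along and the across offset is about 40 mm, against 38 expected. I'll move to a hover between them, with the jaws along the track.

Emit:
drive_tool(plan=[[0,0,10,0,-40,0,91],[0,0,20,-5,-80,0,91],[0,0,30,-10,-120,0,91],[0,0,40,-12,-160,0,91],[0,0,50,-12,-200,0,91],[0,0,60,-12,-243,0,91],[0,0,62,-12,-243,0,91],[0,0,62,-12,-243,0,91],[0,0,62,-12,-243,0,91]])

```text
time_s: 1.62
ee_pos: [563.1, -241.9, 187.1]
ee_rot: [24.1, 90.0, 86.1]
force: [0.9, -0.6, 0.4]
gripper_width: 90.9
```

```bash
cat >> h.py <<'E'
from scipy.spatial.transform import Rotation as T
def wrist(s):
    i=camera_info("wrist");K=np.array(i["intrinsics"]);M=np.eye(4);M[:3,:3]=T.from_euler('xyz',s["ee_rot"],degrees=True).as_matrix();M[:3,3]=s["ee_pos"]
    M=M@np.array(i["hand_eye"])
    def f(uv,z):
        d=M[:3,:3]@np.linalg.solve(K,[*uv,1]);o=M[:3,3];return o+d*(z-o[2])/d[2]
    return f
E
cat > w.py <<'E'
from h import *
import sys
s=state();print(s["time_s"],s["ee_pos"].round(1),s["ee_rot"].round(1),s["force"].round(1),round(s["gripper_width"],1))
im=grab_frame("wrist");f=wrist(s);P={}
for l,z in(("paddle_mid",62),("pointer",35)):
    for r in place_of("wrist",l)[:2]:
        uv=np.array(r["location"])*[640,400];p=f(uv,z);P.setdefault(l,p)
        print(l,round(r["p"],2),uv.round(1),p.round(1))
        cv2.circle(im,tuple(int(v) for v in uv),3,(255,0,0),1)
if len(P)==2:
    d=P["pointer"]-P["paddle_mid"];a=np.radians(62);print("along",d[0]*np.cos(a)+d[1]*np.sin(a),"across",d[0]*np.sin(a)-d[1]*np.cos(a))
cv2.imwrite(f"pics/{sys.argv[1]}.png",im[:,:,::-1])
E
python3 w.py w1
```

```text
1.625 [ 563.1 -241.9  187.1] [24.1 90.  86.1] [ 0.9 -0.6  0.4] 90.9
paddle_mid 0.87 [281.3 174.4] [ 529.  -271.6   62. ]
pointer 0.75 [367.2 205.8] [ 614.  -204.6   35. ]
along 99.0138260821953 across 43.620000920034016
```

View pics/w1.png

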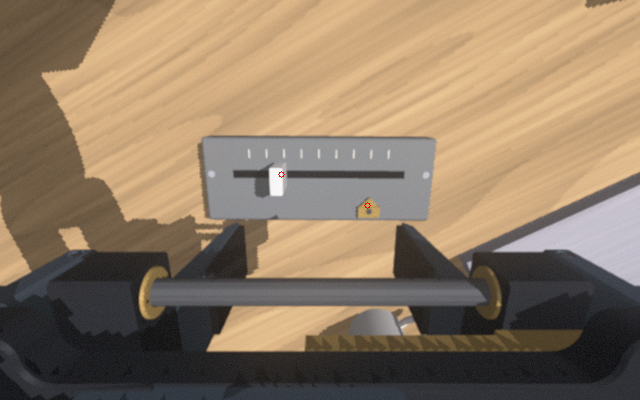

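The wrist view shows the paddle (white top centre ≈277,181), the slot (233,174)–(404,175) and the pointer (357–380, mid ≈368,207). I'll measure from these as a cross-check.

```bash
python3 - <<'E'
from h import *
f=wrist(state())
im=grab_frame("wrist");c=cv2.resize(im[130:225,195:440],(0,0),fx=3.2,fy=3.2,interpolation=cv2.INTER_CUBIC);cv2.imwrite("pics/w1c.png",c[:,:,::-1])
a,b=f((233,174),35),f((404,175),35);d=(b-a)/np.linalg.norm(b-a);print(a,b,np.linalg.norm(b-a),np.degrees(np.arctan2(d[1],d[0])))
t=f((277.5,181),80);q=f((368.5,206),37);print("paddle",t,"ptr",q,"along",(q-t)@d, "mid slot dist",np.cross(d,t-a)[2],np.cross(d,q-a)[2])
E
```

```text
[ 505.18368509 -327.12796246   35.        ] [ 600.15994857 -150.40361233   35.        ] 200.62897735178436 61.74525928405468
paddle [ 531.2568088 -275.025965    80.       ] ptr [ 614.3683583  -203.52904062   37.        ] along 102.32256672195848 mid slot dist 1.6981454940980036 -37.66468210201398
```

View pics/w1c.png

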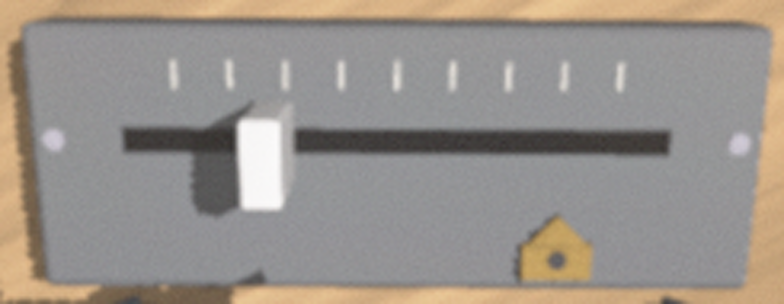

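Emit:
drive_tool(plan=[[0,0,0,-16,-17,0,91],[0,0,0,-32,-33,-20,91],[0,0,0,-32.5,-33.5,-60,91],[0,0,0,-32.5,-33.5,-100,91],[0,0,0,-32.5,-33.5,-125,91],[0,0,0,-32.5,-33.5,-141,91],[0,0,0,-32.5,-33.5,-141,91],[0,0,0,-32.5,-33.5,-141,91]], grip_force=12)

```text
time_s: 2.82
ee_pos: [531.3, -276.4, 47.4]
ee_rot: [-90.9, 89.9, -28.9]
force: [0.3, 0.4, -0.1]
gripper_width: 91.0
```

Emit:
drive_tool(plan=[[0,0,0,0,0,0,40],[0,0,0,0,0,0,20],[0,0,0,0,0,0,5],[0,0,0,0,0,0,5],[0,0,0,0,0,0,5],[0,0,0,0,0,0,5],[0,0,0,0,0,0,5],[0,0,0,0,0,0,5]], grip_force=12)

```text
time_s: 3.82
ee_pos: [531.3, -276.4, 47.3]
ee_rot: [-93.6, 89.9, -31.6]
force: [-0.4, -1.4, 0.2]
gripper_width: 13.7
```

The opening of 13.7 mm matches the 14 mm paddle, so it is gripped. Next I slide it along the track.

Emit:
drive_tool(plan=[[0,0,0,7,13,0,5],[0,0,0,14,26,0,5],[0,0,0,21,39,0,5],[0,0,0,28,52,0,5],[0,0,0,35,65,0,5],[0,0,0,42,78,0,5],[0,0,0,49,91,0,5],[0,0,0,49,91,0,5],[0,0,0,49,91,0,5]])

```text
time_s: 4.95
ee_pos: [580.7, -184.6, 47.4]
ee_rot: [-63.7, 89.8, -1.6]
force: [0.6, 1.7, -0.1]
gripper_width: 14.0
```

```bash
python3 w.py w2
```

```text
4.95 [ 580.7 -184.6   47.4] [-63.7  89.8  -1.6] [ 0.6  1.7 -0.1] 14.0
paddle_mid 0.64 [321.8 243.2] [ 583.4 -185.2   62. ]
pointer 0.64 [318. 271.] [ 613.4 -204.2   35. ]
along -2.6157219539748375 across 35.46573951469649
```

View pics/w2.png

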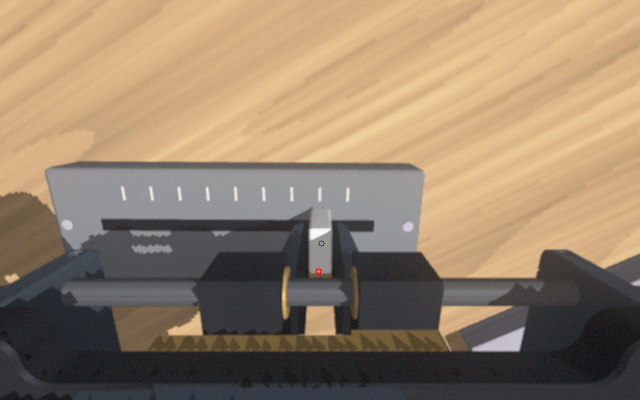

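The paddle stands gripped at about (320,240) and the gripper hides the pointer. I'll release, rise straight up and check.

Emit:
drive_tool(plan=[[0,0,0,0,0,0,30],[0,0,0,0,0,0,60],[0,0,0,0,0,0,91],[0,0,0,0,0,0,91],[0,0,0,0,0,20,91],[0,0,0,0,0,60,91],[0,0,0,0,0,100,91],[0,0,0,0,0,140,91],[0,0,0,0,0,140,91],[0,0,0,0,0,140,91]])

```text
time_s: 6.35
ee_pos: [579.7, -185.2, 186.6]
ee_rot: [-81.1, 89.9, -19.1]
force: [0.4, -0.8, -0.8]
gripper_width: 90.8
```

```bash
python3 w.py w3; python3 - <<'E'
import cv2
im=cv2.imread("pics/w3.png");cv2.imwrite("pics/w3c.png",cv2.resize(im[120:240,170:450],(0,0),fx=2.8,fy=2.8,interpolation=2))
E
```

```text
6.35 [ 579.7 -185.2  186.6] [-81.1  89.9 -19.1] [ 0.4 -0.8 -0.8] 90.8
paddle_mid 0.68 [320.1 190. ] [ 580.7 -185.9   62. ]
pointer 0.75 [320.3 216.3] [ 615.9 -204.3   35. ]
along 0.3121893955544053 across 39.7392067236496
```

View pics/w3c.png

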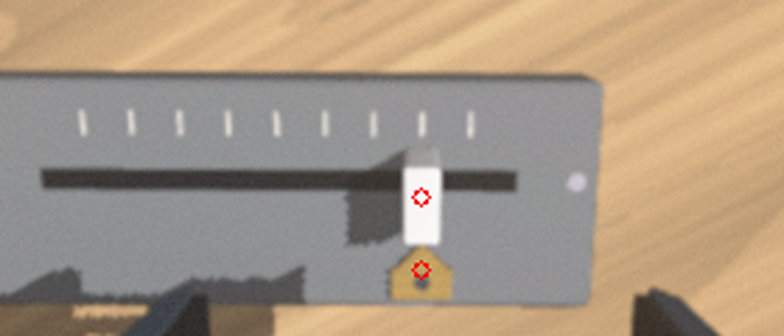

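The paddle (centre ≈421 in the crop) lines up with the arrow (≈421). The along-track error is about 0.3 mm and the gripper is clear.

```bash
python3 -c "
from workcell import env
print(env.job_done())"
```

```text
the job is handed in; nothing more can be done
None
```

I gripped the lamp dimmer's paddle (13.7–14.0 mm measured against 14 mm stated), slid it about 103 mm along the track to the arrow pointer, let go and rose straight up. I then handed the job in at about 6.5 s.

- **Alignment:** the last wrist picture put the paddle 0.3 mm from the pointer along the track (limit 10 mm). They also line up by eye in that picture.
- **Contact:** the gripper was open at 187 mm, clear of the paddle, with wrist force under about 1.5 N.
- **Disagreement:** an estimate taken while the paddle was still gripped read −2.6 mm. The gripper was hiding the pointer, so I gave that reading little weight, and it was within tolerance anyway.
- **Fan knob:** I never went near it (about 400 mm away), but I did not measure its position again at the end.

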